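# Unstack the sample boxes onto their dock plates

### The job

Take the two stacks of sample boxes apart and set every box on the dock plate of its own lid colour: lying flat, squared up with the plate, between its two end lips and not sticking out over its sides. Keep the boxes upright, set them down rather than dropping them, and leave the timer and the foam float where they lie.

Things in the scene. Friction and masses are not known exactly. Their poses are not given: they have to be found in the camera images.
- box_blue_centre (a point): centre (half-way up, 22 mm above its underside) of the sample box with the blue lid and white lower part; a plain closed block 92 x 60 x 44 mm (x, y, z), about 0.16 kg, lid fixed and flush with the sides; x along its length, y across its 60 mm width, z up; at the start a lower box of a stack, standing on the worktop with a smaller box on it
- box_yellow_centre (a point): centre (half-way up, 22 mm above its underside) of the sample box with the yellow lid and white lower part; a plain closed block 92 x 60 x 44 mm (x, y, z), about 0.16 kg, lid fixed and flush with the sides; x along its length, y across its 60 mm width, z up; at the start a lower box of a stack, standing on the worktop with a smaller box on it
- box_red_centre (a point): centre (half-way up, 22 mm above its underside) of the sample box with the red lid and white lower part; a plain closed block 64 x 44 x 44 mm (x, y, z), about 0.16 kg, lid fixed and flush with the sides; x along its length, y across its 44 mm width, z up; at the start an upper box, resting on the lid of the blue or the yellow box within about 10 mm of its middle and turned up to about 0.7 rad to it
- box_green_centre (a point): centre (half-way up, 22 mm above its underside) of the sample box with the green lid and white lower part; a plain closed block 64 x 44 x 44 mm (x, y, z), about 0.16 kg, lid fixed and flush with the sides; x along its length, y across its 44 mm width, z up; at the start an upper box, resting on the lid of the blue or the yellow box within about 10 mm of its middle and turned up to about 0.7 rad to it
- plate_blue: blue dock plate for the blue box, fixed to the worktop, which the box fits with 10 mm to spare at each end and 11 mm at each side; origin at the centre of its underside, z up. Base 124 x 82 mm (x, y), 4 mm thick, so the box's underside comes to rest 4 mm above the worktop; a lip 6 mm thick stands across each short end (at +x and -x), its top 11 mm above the worktop, leaving 112 mm clear between the lips; the long sides are open and flat
- plate_yellow: yellow dock plate for the yellow box, fixed to the worktop, which the box fits with 10 mm to spare at each end and 11 mm at each side; origin at the centre of its underside, z up. Base 124 x 82 mm (x, y), 4 mm thick, so the box's underside comes to rest 4 mm above the worktop; a lip 6 mm thick stands across each short end (at +x and -x), its top 11 mm above the worktop, leaving 112 mm clear between the lips; the long sides are open and flat
- plate_red: red dock plate for the red box, fixed to the worktop, which the box fits with 10 mm to spare at each end and 11 mm at each side; origin at the centre of its underside, z up. Base 96 x 66 mm (x, y), 4 mm thick, so the box's underside comes to rest 4 mm above the worktop; a lip 6 mm thick stands across each short end (at +x and -x), its top 11 mm above the worktop, leaving 84 mm clear between the lips; the long sides are open and flat
- plate_green: green dock plate for the green box, fixed to the worktop, which the box fits with 10 mm to spare at each end and 11 mm at each side; origin at the centre of its underside, z up. Base 96 x 66 mm (x, y), 4 mm thick, so the box's underside comes to rest 4 mm above the worktop; a lip 6 mm thick stands across each short end (at +x and -x), its top 11 mm above the worktop, leaving 84 mm clear between the lips; the long sides are open and flat
- timer_centre (a point): centre of the white lab timer, 62 x 68 x 21 mm, lying loose on its back among the plates; a bystander to leave alone
- float_centre (a point): centre of the blue foam tube float, 50 x 72 x 16 mm, loose, 12 g, lying among the plates; a bystander to leave alone
Things that resemble listed ones, but are neither listed nor needed, are in the scene too. What is shaped like the part that bears box_green_centre but purple is not meant.

How it is judged:
By the outcome, as a careful person would: the job done as asked, in the order asked, and still so for the second after the job is handed in, with the robot touching nothing.
It also fails if it takes over 128 s, if anything falls off the work surface, if the arm or the gripper's body presses on something with over 40 N, if the wrist force passes 120 N, or if a joint passes its speed limit or range.

### The arm

A 7-joint arm with a two-finger parallel gripper is mounted at the origin on a cart in front of the work surface, level with it; the furniture and walls round the work are solid. World frame = base frame: x ahead of the robot, y to its left, z up, the work surface at z = 0. Lengths are in m, angles in rad, forces in N, time in s.
With the tool pointing down it reaches from about 0.425 to 0.975 m from the base axis. Payload 16.7 kg.
Tool frame: the origin (TCP) lies on the mounting face of the last link; the fingertips stand 173 mm ahead of it and the grasp point (between the pads) lies 155 mm ahead of it; z points along the fingers, y is the line along which they close (so a half turn about z gives the same grasp; the last joint's range is limited). The gripper opens to 85 mm and grips with 20 to 120 N. Pads are 22 mm wide; open, the fingers measure 114 mm over their backs; the gripper's body (76 mm by 85 mm) begins 54 mm behind the grasp point. The pads swing forward as they close: fully open they stand 13 mm farther back than shut.
Start: joints at [-1.472, 0.426, 0.074, 1.606, -0.034, 1.111, -0.067], TCP at [0.166, 0.654, 0.405] pointing down, gripper open.
Joint ranges: [-2.85, 2.85], [-0.5, 2.14], [-1.23, 1.37], [0.21, 2.46], [-1.02, 4.16], [0.16, 2.05], [-2.73, 2.73]. Speed limits (rad/s): [1.89, 1.89, 2.39, 2.39, 3.01, 3.01, 3.01].

### API

Orientations are given as [roll, pitch, yaw] about the fixed x, y, z axes, in that order (R = Rz(yaw) Ry(pitch) Rx(roll)).
In Python, from rig import env, optics, order gives the robot as it stands. The module is installed in compiled form; this text tells all that it offers.
- The arm moves only by the tool servo_tool, never from a script. Its argument "motion" is a list of rows, each an object with "grip": the finger opening in mm, from 0 to 85.4; "translation": the shift along the tool's x, y, z in mm, a list of three; "delta_rot": the turn, a rotation vector about the tool's x, y, z in rad, a list of three. In form: [{"grip": grip, "translation": [dx, dy, dz], "delta_rot": [ax, ay, az]}, ...]. A call has 1 to 12 rows; each row is the pose to reach, as a shift and turn from the pose commanded when the call began, along the tool's axes at that moment; what a row does not reach only later rows make up. A row lasts 1/10 s, in which the tool goes at most 50 mm and 8.59 degrees, less where a joint would pass 70% of its speed; a pose out of reach is approached as far as the arm can. A call with a gripper value outside its range is refused whole. The fingers move at their own pace and stop on an object; "squeeze" is the grip in N (left out, the last holds). Time passes only in rows, so rows that repeat a pose let the fingers close. It gives the time, the measured TCP pose, the force, the opening and the grip force at its end, in the units of the state.
- env.state(): the state, without advancing time (a new reading comes with each control period).
- optics.get_image(name): name is "scene" or "top" or "wrist"; returns (picture, depth): 384x512x3 uint8, red, green, blue; 384x512 float32, m along the optical axis (not along the pixel's ray), 0 where there is no reading.
- optics.calibration(name): a dict with "fx", "fy", "cx", "cy" (pixels), "cam_to_world" (4x4, takes a point from camera to world coordinates). Camera axes: x right, y down, z forward; pixel columns grow to the right and rows downward; lengths in m; the calibration is good to about 2 mm. A picture is of the moment at which its call begins: read the wrist's pose just before it. calibration takes no time and is no camera call; for the wrist camera it gives the pose at the moment of the call.
- order.close_job(): hands the job in; it is judged then, once.
The state is a dict: "t": time; "joint_pos": joint angles; "joint_vel": joint speeds; "joint_efforts": joint torques, N m; "tool_pos": TCP position; "tool_rot": TCP orientation; "ft_force": force on the tool from outside, world axes, zero at the start; "moment": the same for the moment, N m; "grip_width": opening from 0.0 (shut) to 1.0 (fully open); "finger_force": force on a finger pad.
Only numpy, scipy, OpenCV 4.12 (cv2) and the standard library are available. Lean on these libraries where they do the work, as an engineer would, in place of code of your own. Each camera call takes 0.05 s, during which the arm holds its last target. There are 200 camera calls.

## Working session

There is one attempt and no reset: what is moved stays moved. The work goes in short steps, Python scripts to look and compute and a tool call to move; the robot and the scene stay as the last step left them, time stands still between calls to the robot, and variables do not carry over. Pictures are saved under pics/ and viewed, at most 14 in all, crops included, and the job is handed in when it is done.

Besides the shell and the picture viewer there is one more tool, called by a JSON object that holds its "op" and its "data", one argument or row to a line. servo_tool: Moves the arm, as the interface text tells. Its arguments: {"type":"object","properties":{"motion":{"type":"array"},"squeeze":{"type":"number"}},"required":["motion"]}

```bash
mkdir -p pics; cat > look.py <<'E'
import numpy as np, cv2
from rig import env, optics, order
def grab(n, f):
    cal=optics.calibration(n); im,d=optics.get_image(n)
    cv2.imwrite('pics/%s.png'%f, im[:,:,::-1]); np.savez('pics/%s.npz'%f, im=im,d=d,T=cal['cam_to_world'],K=[cal[k] for k in('fx','fy','cx','cy')])
    return im,d,cal
E
python3 - <<'E'
from look import *
print(env.state())
for n in('top','scene'):
    im,d,c=grab(n,n+'0'); print(c)
E
```

```text
{'t': 0.0, 'joint_pos': array([-1.47249686,  0.4267319 ,  0.07382415,  1.60660062, -0.03408775,
        1.11079873, -0.06707035]), 'joint_vel': array([ 0.00166623,  0.00069874, -0.00119765, -0.0011501 , -0.00142403,
       -0.00038458,  0.00119592]), 'joint_efforts': array([-1.27399853e-04, -9.49825215e+01,  3.76060277e+00, -4.63536036e+01,
        1.91186531e-02,  9.96159943e-03, -7.85118743e-06]), 'tool_pos': array([0.16551231, 0.65420454, 0.40401255]), 'tool_rot': array([-3.14031606e+00,  9.45549117e-05,  2.89382122e+00]), 'ft_force': array([-0.71100166,  0.20625055,  0.06260755]), 'moment': array([ 0.00961816,  0.01425343, -0.02445552]), 'finger_force': 0.0, 'grip_width': 1.0037877143783729}
{'fx': 455.0548971190826, 'fy': 455.0548971190826, 'cx': 256.77000963349406, 'cy': 193.01453514896588, 'cam_to_world': array([[-0.02352558, -0.99022095,  0.13751006,  0.33279329],
       [-0.99967657,  0.02197187, -0.01280604,  0.04891906],
       [ 0.00965946, -0.13776685, -0.99041758,  1.53489736],
       [ 0.        ,  0.        ,  0.        ,  1.        ]])}
{'fx': 346.5766325000215, 'fy': 346.5766325000215, 'cx': 256.85726298449794, 'cy': 194.72670398557509, 'cam_to_world': array([[ 0.49535918, -0.65171366,  0.57435929, -0.01460137],
       [-0.86866131, -0.37682825,  0.32160224, -0.28129074],
       [ 0.00684223, -0.65823231, -0.75278377,  0.81319205],
       [ 0.        ,  0.        ,  0.        ,  1.        ]])}
```

View pics/top0.png

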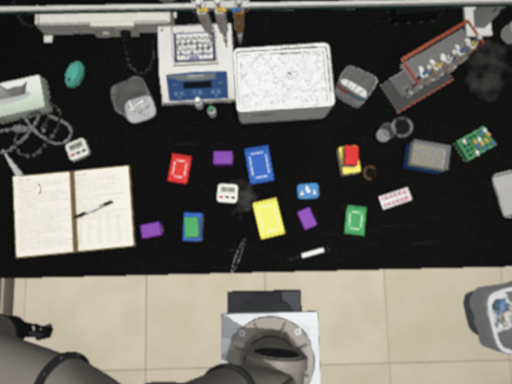

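View pics/scene0.png

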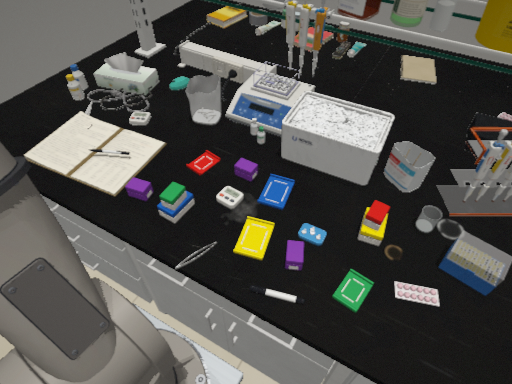

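Top view: the green-on-blue stack is at (193,227) and red-on-yellow at (349,159). Plates: red (180,168), blue (259,164), yellow (269,218), green (355,220). The timer is at (228,193), the float at (308,190), and the purple decoys are to be left alone.

```bash
cat >> look.py <<'E'
HUE={'red':(172,8),'yellow':(22,34),'green':(50,80),'blue':(100,118)}
def mask(im,col,smin=110,vmin=60):
    h,s,v=cv2.split(cv2.cvtColor(np.ascontiguousarray(im),cv2.COLOR_RGB2HSV)); a,b=HUE[col]
    m=((h>=a)&(h<=b)) if a<b else ((h>=a)|(h<=b))
    return (m&(s>smin)&(v>vmin)).astype(np.uint8)
def toplane(uv,T,K,z):
    uv=np.asarray(uv,float); r=np.c_[(uv[:,0]-K[2])/K[0],(uv[:,1]-K[3])/K[1],np.ones(len(uv))]@T[:3,:3].T
    return T[:3,3]+r*((z-T[2,3])/r[:,2])[:,None]
def rects(f,col,z,amin=60,hull=True,**k):
    """blobs of a colour -> (area mm2, centre xy, long, short mm, yaw of long side, pixel centre)"""
    q=np.load('pics/%s.npz'%f); S=4
    m=cv2.resize(mask(q['im'],col,**k)*255,None,fx=S,fy=S,interpolation=cv2.INTER_LINEAR)
    m=(m>127).astype(np.uint8)
    out=[]
    for c in cv2.findContours(m,cv2.RETR_EXTERNAL,cv2.CHAIN_APPROX_NONE)[0]:
        if cv2.contourArea(c)<amin*S*S: continue
        p=toplane((c[:,0]+.5)/S-.5,q['T'],q['K'],z)[:,:2]*1000
        (cx,cy),(w,h),a=cv2.minAreaRect(p.astype(np.float32))
        if w<h: w,h,a=h,w,a+90
        a=(a+90)%180-90
        mm=cv2.moments(p.astype(np.float32).reshape(-1,1,2)); 
        out.append([round(float(x),3) for x in(abs(mm['m00']),cx,cy,mm['m10']/mm['m00'],mm['m01']/mm['m00'],w,h,np.radians(a),*c[:,0].mean(0)/S)])
    return out
E
python3 - <<'E'
from look import *
for f in('top0','scene0'):
  for c in HUE:
    for r in rects(f,c,.006):
        if 350<r[1]<1000 and abs(r[2])<500: print(f,c,r)
for c in('red','green'):
  for f in('top0','scene0'):
    for r in rects(f,c,.088):
      if 350<r[1]<1000 and abs(r[2])<500: print('lid88',f,c,r)
E
```

```text
top0 red [7757.257, 636.65, 291.537, 636.689, 291.659, 108.427, 77.884, -0.184, 179.516, 168.477]
top0 red [3564.118, 671.575, -299.742, 672.524, -298.687, 76.614, 54.356, -0.055, 351.466, 154.462]
top0 yellow [12018.859, 460.133, -7.492, 460.094, -7.74, 136.758, 94.039, 0.214, 268.746, 218.36]
top0 yellow [1676.807, 628.339, -296.583, 621.043, -299.49, 70.281, 44.211, -1.492, 353.022, 168.609]
top0 yellow [744.191, 674.367, -261.961, 680.591, -262.417, 66.147, 19.85, -0.05, 341.079, 153.73]
top0 green [2779.838, 435.503, 252.693, 435.996, 252.545, 66.943, 47.043, 0.057, 191.332, 227.029]
top0 green [7372.095, 446.733, -300.15, 446.524, -300.066, 106.477, 75.955, -0.147, 355.485, 220.448]
top0 blue [2751.233, 437.796, 250.186, 439.801, 248.638, 103.537, 68.226, -0.057, 192.523, 227.309]
top0 blue [4482.308, 549.953, -143.545, 549.555, -144.082, 81.247, 60.965, 1.548, 308.05, 191.016]
top0 blue [11741.269, 644.927, 19.342, 644.701, 19.509, 135.815, 93.075, 0.151, 259.264, 164.587]
top0 blue [11379.015, 926.465, 228.73, 918.179, 223.781, 204.236, 89.777, -1.504, 198.636, 87.939]
scene0
[... 1154 characters left out ...]
 654.303, -280.044, 72.505, 51.44, -0.055, 351.466, 154.462]
lid88 scene0 red [3300.342, 649.025, -279.783, 649.975, -280.219, 80.115, 48.501, -0.078, 377.898, 211.947]
lid88 scene0 red [6152.892, 572.842, 234.836, 572.177, 233.25, 97.601, 73.182, -0.19, 203.197, 162.654]
lid88 top0 green [2489.65, 429.994, 241.764, 430.461, 241.624, 63.353, 44.52, 0.057, 191.332, 227.029]
lid88 top0 green [6602.519, 440.622, -281.428, 440.424, -281.349, 100.766, 71.881, -0.147, 355.485, 220.448]
lid88 scene0 green [5494.328, 402.128, -298.409, 401.881, -298.423, 93.471, 62.621, -0.141, 353.278, 290.119]
lid88 scene0 green [3630.076, 429.371, 238.585, 429.46, 238.599, 74.632, 55.778, 0.037, 172.375, 192.502]
```

```bash
cat > go.py <<'E'
import sys, numpy as np
from scipy.spatial.transform import Rotation as Ro
from rig import env
# args: x,y,graspz(mm),yaw ... -> translation (mm) / delta_rot in tool axes for each waypoint
s=env.state(); R=Ro.from_euler('xyz',s['tool_rot']); p=s['tool_pos']*1000
print('t %.2f'%s['t'],'p',p.round(1),'yaw %.3f'%s['tool_rot'][2],'j',s['joint_pos'].round(2),'grip %.3f F %.1f'%(s['grip_width'],s['finger_force']),s['ft_force'].round(1))
for a in sys.argv[1:]:
    x,y,z,w=map(float,a.split(','))
    w=s['tool_rot'][2]+(w-s['tool_rot'][2]+np.pi/2)%np.pi-np.pi/2
    T=Ro.from_euler('xyz',[np.pi,0,w]); d=R.inv().apply(np.array([x,y,z+155])-p)
    print(a,d.round(1),(R.inv()*T).as_rotvec().round(3))
E
python3 go.py 430.5,241.6,160,.057 430.5,241.6,70,.057
```

```text
t 0.10 p [165.5 654.2 404.1] yaw 2.894 j [-1.47  0.43  0.07  1.61 -0.03  1.11 -0.07] grip 0.998 F 0.0 [-0.4 -0.3  0.8]
430.5,241.6,160,.057 [-358.1 -334.9   89.5] [-0.001 -0.    -0.305]
430.5,241.6,70,.057 [-358.1 -334.8  179.5] [-0.001 -0.    -0.305]
```

{"op": "servo_tool", "data": {
  "motion": [
    {"grip": 85, "translation": [-358, -335, 89], "delta_rot": [0, 0, -0.305]},
    {"grip": 85, "translation": [-358, -335, 89], "delta_rot": [0, 0, -0.305]},
    {"grip": 85, "translation": [-358, -335, 89], "delta_rot": [0, 0, -0.305]},
    {"grip": 85, "translation": [-358, -335, 89], "delta_rot": [0, 0, -0.305]},
    {"grip": 85, "translation": [-358, -335, 89], "delta_rot": [0, 0, -0.305]},
    {"grip": 85, "translation": [-358, -335, 89], "delta_rot": [0, 0, -0.305]},
    {"grip": 85, "translation": [-358, -335, 89], "delta_rot": [0, 0, -0.305]},
    {"grip": 85, "translation": [-358, -335, 89], "delta_rot": [0, 0, -0.305]},
    {"grip": 85, "translation": [-358, -335, 89], "delta_rot": [0, 0, -0.305]},
    {"grip": 85, "translation": [-358, -335, 89], "delta_rot": [0, 0, -0.305]},
    {"grip": 85, "translation": [-358, -335, 89], "delta_rot": [0, 0, -0.305]},
    {"grip": 85, "translation": [-358, -335, 89], "delta_rot": [0, 0, -0.305]}
  ],
  "squeeze": 40
}}

```text
t: 1.3
tool_pos: [0.4308, 0.2408, 0.3154]
tool_rot: [-3.141, -0.001, -3.087]
ft_force: [-0.2, 0.1, -1.1]
grip_width: 0.999
finger_force: 0.0
```

```bash
python3 go.py 430.5,241.6,160,.057 430.5,241.6,70,.057; python3 - <<'E'
from look import *
im,d,c=grab('wrist','w1'); print(c)
for r in rects('w1','green',.088,hull=0): print('g',r)
for r in rects('w1','blue',.044): print('b',r)
E
```

```text
t 1.30 p [430.8 240.8 315.4] yaw -3.087 j [-0.82  0.24  0.2   2.1  -0.07  0.8   1.05] grip 0.999 F 0.0 [-0.2  0.1 -1.1]
430.5,241.6,160,.057 [0.3 0.8 0.4] [-0.    -0.001 -0.002]
430.5,241.6,70,.057 [ 0.2  0.9 90.4] [-0.    -0.001 -0.002]
{'fx': 270.0961922523049, 'fy': 270.0961922523049, 'cx': 254.59605288359427, 'cy': 187.59935154346388, 'cam_to_world': array([[-5.52516752e-02,  9.50610333e-01,  3.05429611e-01,
         3.52163754e-01],
       [ 9.98472388e-01,  5.27189134e-02,  1.65410558e-02,
         2.35248820e-01],
       [-3.77818655e-04,  3.05876954e-01, -9.52070978e-01,
         2.84318419e-01],
       [ 0.00000000e+00,  0.00000000e+00,  0.00000000e+00,
         1.00000000e+00]])}
g [2708.87, 429.517, 241.832, 429.557, 242.171, 64.922, 43.689, 0.055, 258.275, 203.703]
b [1058.434, 644.102, 68.418, 646.741, 73.363, 46.298, 35.935, -1.415, 101.629, 355.819]
b [906.755, 557.529, 42.024, 556.791, 42.071, 79.452, 22.353, -1.32, 64.225, 291.503]
b [156.034, 457.948, 215.365, 463.798, 215.622, 44.787, 6.658, 0.021, 228.755, 215.067]
b [1000.287, 429.85, 245.595, 404.612, 253.973, 84.143, 59.705, -0.032, 274.782, 173.144]
```

View pics/w1.png

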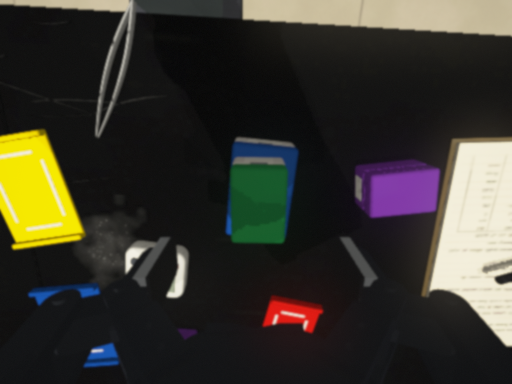

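The wrist view shows the green box at (258,203) centred between the fingers, with the blue box under it. Its measured pose agrees with the top view. I'll descend and grip.

{"op": "servo_tool", "data": {
  "motion": [
    {"grip": 85, "translation": [1, 1, 40], "delta_rot": [0, 0, 0]},
    {"grip": 85, "translation": [1, 1, 75], "delta_rot": [0, 0, 0]},
    {"grip": 85, "translation": [1, 1, 90], "delta_rot": [0, 0, 0]},
    {"grip": 85, "translation": [1, 1, 90], "delta_rot": [0, 0, 0]},
    {"grip": 30, "translation": [1, 1, 90], "delta_rot": [0, 0, 0]},
    {"grip": 30, "translation": [1, 1, 90], "delta_rot": [0, 0, 0]},
    {"grip": 30, "translation": [1, 1, 90], "delta_rot": [0, 0, 0]},
    {"grip": 30, "translation": [1, 1, 90], "delta_rot": [0, 0, 0]},
    {"grip": 30, "translation": [1, 1, 90], "delta_rot": [0, 0, 0]},
    {"grip": 30, "translation": [1, 1, 90], "delta_rot": [0, 0, 0]}
  ],
  "squeeze": 40
}}

```text
t: 2.35
tool_pos: [0.4296, 0.2432, 0.227]
tool_rot: [3.14, 0.001, -3.084]
ft_force: [-2.9, 0.6, 8.6]
grip_width: 0.511
finger_force: 39.9
```

```bash
python3 go.py 430.5,241.6,170,.057 447,-300,170,-.144
```

```text
t 2.35 p [429.6 243.2 227. ] yaw -3.084 j [-0.79  0.39  0.18  2.16 -0.12  0.6   1.1 ] grip 0.511 F 39.9 [-2.9  0.6  8.6]
430.5,241.6,170,.057 [ -0.9  -1.5 -98. ] [0.001 0.001 0.   ]
447,-300,170,-.144 [  13.6 -543.1  -98.9] [0.002 0.001 0.201]
```

{"op": "servo_tool", "data": {
  "motion": [
    {"grip": 30, "translation": [-1, -1, -40], "delta_rot": [0, 0, 0]},
    {"grip": 30, "translation": [-1, -2, -80], "delta_rot": [0, 0, 0]},
    {"grip": 30, "translation": [-20, -45, -98], "delta_rot": [0, 0, 0]},
    {"grip": 30, "translation": [-40, -90, -98], "delta_rot": [0, 0, 0.03]},
    {"grip": 30, "translation": [-60, -135, -98], "delta_rot": [0, 0, 0.06]},
    {"grip": 30, "translation": [-70, -180, -98], "delta_rot": [0, 0, 0.1]},
    {"grip": 30, "translation": [-75, -230, -98], "delta_rot": [0, 0, 0.1]},
    {"grip": 30, "translation": [-75, -280, -98], "delta_rot": [0, 0, 0.13]},
    {"grip": 30, "translation": [-70, -330, -98], "delta_rot": [0, 0, 0.15]},
    {"grip": 30, "translation": [-60, -380, -98], "delta_rot": [0, 0, 0.17]},
    {"grip": 30, "translation": [-40, -425, -98], "delta_rot": [0, 0, 0.2]},
    {"grip": 30, "translation": [-20, -470, -98], "delta_rot": [0, 0, 0.2]}
  ]
}}

```text
t: 3.55
tool_pos: [0.4753, -0.2272, 0.3244]
tool_rot: [3.141, 0.001, 2.998]
ft_force: [1.8, -0.2, -2.4]
grip_width: 0.511
finger_force: 42.2
```

```bash
python3 go.py 447.5,-300.2,170,-.144 447.5,-300.2,85,-.144; python3 - <<'E'
from look import *
grab('top','t2')
for r in rects('t2','blue',.044): print('b',r)
for r in rects('t2','green',.006): print('g',r)
grab('wrist','w2')
for r in rects('w2','green',.006): print('wg',r)
E
```

```text
t 3.55 p [ 475.3 -227.2  324.4] yaw 2.998 j [-0.07  0.3   0.47  2.04 -0.18  0.84  1.93] grip 0.511 F 42.2 [ 1.8 -0.2 -2.4]
447.5,-300.2,170,-.144 [ 17.1 -76.2  -0.6] [ 0.     0.001 -0.   ]
447.5,-300.2,85,-.144 [ 17.2 -76.3  84.4] [ 0.     0.001 -0.   ]
b [6197.091, 435.275, 245.158, 434.727, 245.228, 100.91, 66.824, -0.052, 192.072, 226.577]
b [4006.591, 544.555, -138.59, 544.438, -138.224, 78.892, 59.437, 1.549, 307.865, 190.784]
b [1692.366, 622.065, -509.562, 628.979, -502.071, 143.184, 73.561, 0.781, 416.667, 164.055]
b [11165.047, 637.17, 20.077, 636.997, 20.16, 132.439, 90.762, 0.151, 259.28, 164.583]
b [10905.872, 911.87, 224.607, 903.569, 219.522, 199.234, 88.176, -1.512, 198.709, 87.906]
g [2916.297, 694.828, -712.039, 690.743, -702.103, 89.602, 72.488, -0.971, 467.898, 145.192]
wg [18862.139, 593.657, -255.287, 591.487, -254.977, 176.027, 114.418, -0.164, 254.876, 264.635]
wg [6315.22, 448.033, -300.56, 446.411, -300.583, 98.463, 69.849, -0.148, 192.357, 158.75]
```

View pics/w2.png

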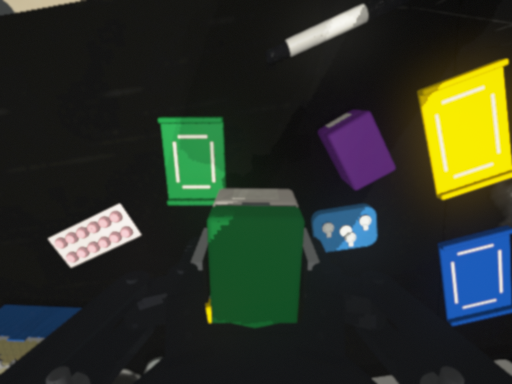

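Wrist view: the green box is held squarely, its plate is at (193,160), and nothing is near it. I'll set it down.

{"op": "servo_tool", "data": {
  "motion": [
    {"grip": 30, "translation": [9, -40, 0], "delta_rot": [0, 0, 0.002]},
    {"grip": 30, "translation": [17, -76, 10], "delta_rot": [0, 0, 0.004]},
    {"grip": 30, "translation": [17, -76, 50], "delta_rot": [0, 0, 0.004]},
    {"grip": 30, "translation": [17, -76, 90], "delta_rot": [0, 0, 0.004]},
    {"grip": 30, "translation": [17, -76, 115], "delta_rot": [0, 0, 0.004]},
    {"grip": 30, "translation": [17, -76, 125], "delta_rot": [0, 0, 0.004]},
    {"grip": 30, "translation": [17, -76, 130], "delta_rot": [0, 0, 0.004]},
    {"grip": 30, "translation": [17, -76, 132], "delta_rot": [0, 0, 0.004]},
    {"grip": 30, "translation": [17, -76, 133], "delta_rot": [0, 0, 0.004]},
    {"grip": 30, "translation": [17, -76, 133], "delta_rot": [0, 0, 0.004]}
  ]
}}

```text
t: 4.65
tool_pos: [0.4489, -0.2983, 0.1917]
tool_rot: [-3.141, 0.001, 2.995]
ft_force: [-0.2, -0.0, -1.9]
grip_width: 0.51
finger_force: 42.2
```

```bash
python3 go.py 448,-300.5,32,-.147
```

```text
t 4.65 p [ 448.9 -298.3  191.7] yaw 2.995 j [ 0.16  0.53  0.38  2.08 -0.35  0.59  2.22] grip 0.510 F 42.2 [-0.2 -0.  -1.9]
448,-300.5,32,-.147 [ 0.6 -2.3  4.7] [-0.     0.001  0.   ]
```

{"op": "servo_tool", "data": {
  "motion": [
    {"grip": 30, "translation": [0.6, -2.3, 2], "delta_rot": [0, 0, 0]},
    {"grip": 30, "translation": [0.6, -2.3, 3.5], "delta_rot": [0, 0, 0]},
    {"grip": 30, "translation": [0.6, -2.3, 4.5], "delta_rot": [0, 0, 0]},
    {"grip": 30, "translation": [0.6, -2.3, 5], "delta_rot": [0, 0, 0]},
    {"grip": 30, "translation": [0.6, -2.3, 5], "delta_rot": [0, 0, 0]},
    {"grip": 30, "translation": [0.6, -2.3, 5], "delta_rot": [0, 0, 0]}
  ]
}}

```text
t: 5.25
tool_pos: [0.4476, -0.3007, 0.1869]
tool_rot: [3.141, 0.001, 2.994]
ft_force: [-6.7, 3.5, 29.5]
grip_width: 0.508
finger_force: 45.5
```

{"op": "servo_tool", "data": {
  "motion": [
    {"grip": 50, "translation": [0, 0, 0], "delta_rot": [0, 0, 0]},
    {"grip": 65, "translation": [0, 0, 0], "delta_rot": [0, 0, 0]},
    {"grip": 65, "translation": [0, 0, 0], "delta_rot": [0, 0, 0]},
    {"grip": 65, "translation": [0, 0, 0], "delta_rot": [0, 0, 0]},
    {"grip": 65, "translation": [0, 0, -20], "delta_rot": [0, 0, 0]},
    {"grip": 65, "translation": [0, 0, -60], "delta_rot": [0, 0, 0]},
    {"grip": 80, "translation": [0, 0, -100], "delta_rot": [0, 0, 0]},
    {"grip": 85, "translation": [0, 0, -140], "delta_rot": [0, 0, 0]},
    {"grip": 85, "translation": [0, 0, -140], "delta_rot": [0, 0, 0]}
  ]
}}

```text
t: 6.15
tool_pos: [0.4485, -0.3014, 0.3303]
tool_rot: [-3.14, 0.007, 2.994]
ft_force: [0.3, 0.1, -0.2]
grip_width: 0.997
finger_force: 0.0
```

```bash
python3 - <<'E'
from look import *
grab('top','t3'); grab('wrist','w3')
for r in rects('w3','green',.048): print('wg48',r)
for r in rects('w3','green',.006): print('wg6',r)
for r in rects('t3','red',.088): print('r',r)
for r in rects('t3','yellow',.044): print('y',r)
E
python3 go.py 653.5,-281,160,-.055
```

```text
wg48 [4930.884, 437.723, -299.12, 437.248, -299.095, 87.301, 58.6, -0.146, 256.526, 170.905]
wg6 [6738.583, 449.108, -300.573, 448.553, -300.543, 102.057, 68.505, -0.146, 256.526, 170.905]
r [6947.474, 620.353, 278.525, 620.39, 278.64, 102.612, 73.706, -0.184, 179.516, 168.477]
r [3192.079, 653.405, -281.042, 654.326, -280.045, 72.505, 51.44, -0.055, 351.466, 154.47]
r [1021.035, 858.837, -558.119, 859.732, -559.0, 173.588, 10.061, -1.049, 431.793, 92.496]
r [4581.749, 1030.568, -576.891, 1030.577, -570.896, 290.309, 98.166, -0.769, 429.816, 47.31]
y [11428.838, 456.968, -6.089, 456.93, -6.332, 133.359, 91.702, 0.214, 268.746, 218.36]
y [1594.491, 620.994, -287.996, 613.879, -290.83, 68.534, 43.112, -1.492, 353.022, 168.609]
y [718.17, 665.878, -254.231, 672.254, -254.573, 64.503, 19.363, -0.05, 341.02, 153.591]
t 6.25 p [ 447.8 -300.3  326.4] yaw 2.995 j [ 0.05  0.32  0.51  2.01 -0.21  0.86  2.1 ] grip 0.996 F 0.0 [ 0.3 -0.2 -0.8]
653.5,-281,160,-.055 [-200.7   49.    11.8] [-0.     0.002 -0.091]
```

View pics/w3.png

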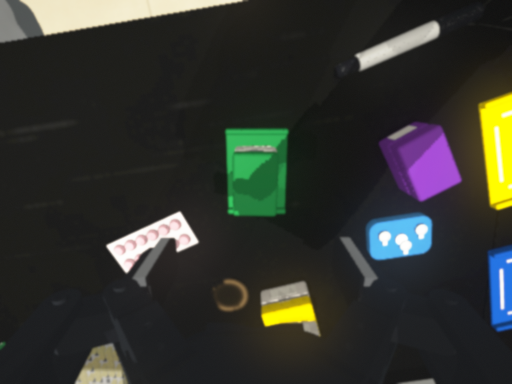

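The green box sits squarely on its plate at (257,180). Red next.

{"op": "servo_tool", "data": {
  "motion": [
    {"grip": 85, "translation": [-50, 12, 2], "delta_rot": [0, 0.002, -0.03]},
    {"grip": 85, "translation": [-98, 24, 5], "delta_rot": [0, 0.002, -0.06]},
    {"grip": 85, "translation": [-146, 36, 8], "delta_rot": [0, 0.002, -0.09]},
    {"grip": 85, "translation": [-190, 46, 12], "delta_rot": [0, 0.002, -0.09]},
    {"grip": 85, "translation": [-201, 49, 12], "delta_rot": [0, 0.002, -0.09]},
    {"grip": 85, "translation": [-201, 49, 12], "delta_rot": [0, 0.002, -0.09]},
    {"grip": 85, "translation": [-201, 49, 12], "delta_rot": [0, 0.002, -0.09]}
  ]
}}

```text
t: 6.95
tool_pos: [0.6524, -0.2818, 0.3123]
tool_rot: [3.141, -0.005, 3.084]
ft_force: [-0.3, -1.7, 0.1]
grip_width: 0.993
finger_force: 0.0
```

```bash
python3 - <<'E'
from look import *
grab('wrist','w4')
for r in rects('w4','red',.088): print('r',r)
for r in rects('w4','yellow',.044): print('y',r)
E
python3 go.py 653.5,-281,70,-.055
```

```text
r [2850.582, 651.892, -280.389, 652.707, -280.003, 67.561, 46.813, -0.057, 259.006, 207.323]
y [167.402, 675.769, -251.044, 678.655, -251.405, 32.708, 7.483, -0.022, 289.535, 213.601]
y [1735.695, 638.906, -284.199, 621.038, -292.079, 76.138, 63.286, 0.128, 241.301, 166.019]
t 7.00 p [ 652.2 -282.1  313. ] yaw 3.083 j [ 0.02  0.6   0.43  1.61 -0.28  0.99  2.06] grip 0.992 F 0.0 [-0.6 -0.2 -0. ]
653.5,-281,70,-.055 [-1.6  1.2 88. ] [ 0.    -0.004 -0.003]
```

View pics/w4.png

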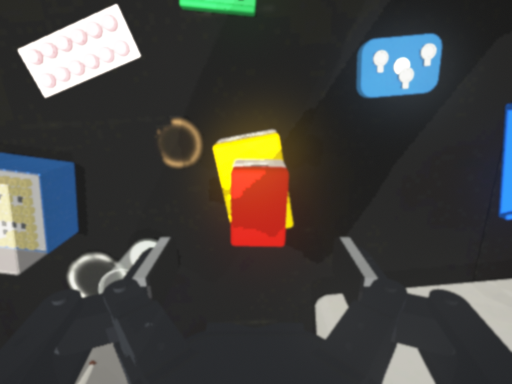

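The red box is centred at (259,207), the yellow box below is turned about 0.13 rad, and the fingers are clear of the loose items. Grip.

{"op": "servo_tool", "data": {
  "motion": [
    {"grip": 85, "translation": [0, -2, 40], "delta_rot": [0, -0.003, 0]},
    {"grip": 85, "translation": [0, -2, 75], "delta_rot": [0, -0.003, 0]},
    {"grip": 85, "translation": [0, -2, 87], "delta_rot": [0, -0.003, 0]},
    {"grip": 85, "translation": [0, -2, 87], "delta_rot": [0, -0.003, 0]},
    {"grip": 30, "translation": [0, -2, 87], "delta_rot": [0, -0.003, 0]},
    {"grip": 30, "translation": [0, -2, 87], "delta_rot": [0, -0.003, 0]},
    {"grip": 30, "translation": [0, -2, 87], "delta_rot": [0, -0.003, 0]},
    {"grip": 30, "translation": [0, -2, 87], "delta_rot": [0, -0.003, 0]},
    {"grip": 30, "translation": [0, -2, 87], "delta_rot": [0, -0.003, 0]},
    {"grip": 30, "translation": [0, -2, 87], "delta_rot": [0, -0.003, 0]}
  ]
}}

```text
t: 8.0
tool_pos: [0.6538, -0.2835, 0.2285]
tool_rot: [-3.141, 0.003, 3.085]
ft_force: [-1.8, 2.3, 8.7]
grip_width: 0.511
finger_force: 41.8
```

```bash
python3 go.py 653,-281,170,-.055 637.5,291.6,170,-.187
```

```text
t 8.00 p [ 653.8 -283.5  228.5] yaw 3.085 j [ 0.05  0.7   0.39  1.66 -0.33  0.85  2.09] grip 0.511 F 41.8 [-1.8  2.3  8.7]
653,-281,170,-.055 [  0.6   2.4 -96.5] [-0.     0.003 -0.002]
637.5,291.6,170,-.187 [ 48.6 573.2 -96.9] [-0.     0.003  0.13 ]
```

{"op": "servo_tool", "data": {
  "motion": [
    {"grip": 30, "translation": [0, 2, -40], "delta_rot": [0, 0.003, 0]},
    {"grip": 30, "translation": [1, 3, -80], "delta_rot": [0, 0.003, 0]},
    {"grip": 30, "translation": [4, 48, -96], "delta_rot": [0, 0.003, 0.01]},
    {"grip": 30, "translation": [8, 96, -96], "delta_rot": [0, 0.003, 0.02]},
    {"grip": 30, "translation": [12, 145, -96], "delta_rot": [0, 0.003, 0.03]},
    {"grip": 30, "translation": [16, 194, -96], "delta_rot": [0, 0.003, 0.04]},
    {"grip": 30, "translation": [20, 243, -96], "delta_rot": [0, 0.003, 0.05]},
    {"grip": 30, "translation": [24, 292, -96], "delta_rot": [0, 0.003, 0.07]},
    {"grip": 30, "translation": [28, 341, -96], "delta_rot": [0, 0.003, 0.09]},
    {"grip": 30, "translation": [33, 390, -96], "delta_rot": [0, 0.003, 0.11]},
    {"grip": 30, "translation": [38, 435, -96], "delta_rot": [0, 0.003, 0.13]},
    {"grip": 30, "translation": [43, 475, -96], "delta_rot": [0, 0.003, 0.13]}
  ]
}}

```text
t: 9.2
tool_pos: [0.6368, 0.1961, 0.3235]
tool_rot: [3.141, -0.001, 2.955]
ft_force: [0.2, -0.0, -1.9]
grip_width: 0.513
finger_force: 41.6
```

```bash
python3 - <<'E'
from look import *
grab('top','t5'); grab('wrist','w5')
for r in rects('w5','red',.006): print('r6',r)
for r in rects('w5','red',.13): print('rheld',r)
for r in rects('t5','yellow',.044): print('y44',r)
E
python3 go.py 639,291.3,170,-.187 639,291.3,38,-.187
```

```text
r6 [19514.503, 749.827, 183.634, 749.638, 183.808, 177.857, 114.414, -0.18, 255.418, 261.624]
r6 [6749.579, 637.352, 293.197, 637.22, 292.392, 99.105, 71.17, -0.181, 336.65, 160.885]
r6 [97.653, 534.303, 147.727, 534.379, 147.773, 13.086, 9.13, 1.393, 181.511, 89.982]
rheld [6266.141, 666.803, 197.929, 666.696, 198.027, 100.784, 64.834, -0.18, 255.418, 261.624]
rheld [2167.302, 603.068, 260.014, 602.994, 259.558, 56.159, 40.329, -0.181, 336.65, 160.885]
rheld [31.356, 544.675, 177.582, 544.718, 177.608, 7.415, 5.174, 1.393, 181.511, 89.982]
y44 [11438.765, 456.968, -6.089, 456.976, -6.287, 133.359, 91.702, 0.214, 268.648, 218.265]
y44 [6526.325, 649.111, -283.83, 649.684, -283.947, 102.277, 70.452, 0.123, 349.904, 158.901]
t 9.30 p [636.1 200.7 323. ] yaw 2.963 j [-0.71  0.52  0.42  1.72 -0.25  0.96  1.21] grip 0.506 F 41.5 [-1.1 -0.5 -1.4]
639,291.3,170,-.187 [13.3 89.7 -1.7] [ 0.003 -0.003  0.008]
639,291.3,38,-.187 [ 13.   89.3 130.3] [ 0.003 -0.003  0.008]
```

View pics/w5.png

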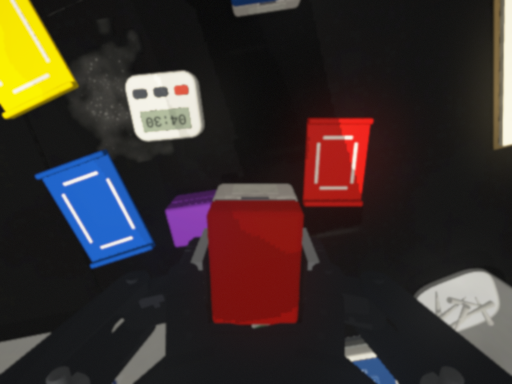

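The held red box is square at (255,260), its plate is at (337,161), and the timer and purple block are clear.

{"op": "servo_tool", "data": {
  "motion": [
    {"grip": 30, "translation": [6, 45, 0], "delta_rot": [0.002, -0.002, 0.003]},
    {"grip": 30, "translation": [13, 90, 0], "delta_rot": [0.003, -0.003, 0.005]},
    {"grip": 30, "translation": [13, 90, 40], "delta_rot": [0.003, -0.003, 0.005]},
    {"grip": 30, "translation": [13, 90, 80], "delta_rot": [0.003, -0.003, 0.005]},
    {"grip": 30, "translation": [13, 90, 110], "delta_rot": [0.003, -0.003, 0.005]},
    {"grip": 30, "translation": [13, 90, 122], "delta_rot": [0.003, -0.003, 0.005]},
    {"grip": 30, "translation": [13, 90, 127], "delta_rot": [0.003, -0.003, 0.005]},
    {"grip": 30, "translation": [13, 90, 129], "delta_rot": [0.003, -0.003, 0.005]},
    {"grip": 30, "translation": [13, 90, 130], "delta_rot": [0.003, -0.003, 0.005]},
    {"grip": 30, "translation": [13, 90, 130], "delta_rot": [0.003, -0.003, 0.005]}
  ]
}}

```text
t: 10.3
tool_pos: [0.6414, 0.2844, 0.1941]
tool_rot: [-3.14, 0.002, 2.95]
ft_force: [1.3, -0.1, -0.6]
grip_width: 0.51
finger_force: 41.5
```

```bash
python3 go.py 639,292,33.5,-.184
```

```text
t 10.30 p [641.4 284.4 194.1] yaw 2.950 j [-0.75  0.72  0.35  1.69 -0.32  0.79  1.13] grip 0.510 F 41.5 [ 1.3 -0.1 -0.6]
639,292,33.5,-.184 [3.8 7.  5.5] [-0.002  0.002 -0.008]
```

{"op": "servo_tool", "data": {
  "motion": [
    {"grip": 30, "translation": [4, 7, 0], "delta_rot": [0, 0, -0.008]},
    {"grip": 30, "translation": [4, 7, 2], "delta_rot": [0, 0, -0.008]},
    {"grip": 30, "translation": [4, 7, 3.5], "delta_rot": [0, 0, -0.008]},
    {"grip": 30, "translation": [4, 7, 4.5], "delta_rot": [0, 0, -0.008]},
    {"grip": 30, "translation": [4, 7, 5], "delta_rot": [0, 0, -0.008]},
    {"grip": 30, "translation": [4, 7, 5], "delta_rot": [0, 0, -0.008]}
  ]
}}

```text
t: 10.9
tool_pos: [0.6383, 0.292, 0.1885]
tool_rot: [-3.139, 0.0, 2.958]
ft_force: [-6.3, -0.7, 12.0]
grip_width: 0.505
finger_force: 43.1
```

```bash
python3 go.py 639,292,33.5,-.184
```

```text
t 10.90 p [638.3 292.  188.5] yaw 2.958 j [-0.76  0.73  0.35  1.69 -0.33  0.78  1.13] grip 0.505 F 43.1 [-6.3 -0.7 12. ]
639,292,33.5,-.184 [-0.7  0.1 -0. ] [-0.003  0.     0.   ]
```

Touched down. Release, lift and go to the blue box at about (435,245,-0.05).

{"op": "servo_tool", "data": {
  "motion": [
    {"grip": 50, "translation": [0, 0, 0], "delta_rot": [0, 0, 0]},
    {"grip": 65, "translation": [0, 0, 0], "delta_rot": [0, 0, 0]},
    {"grip": 65, "translation": [0, 0, 0], "delta_rot": [0, 0, 0]},
    {"grip": 65, "translation": [0, 0, 0], "delta_rot": [0, 0, 0]},
    {"grip": 65, "translation": [0, 0, -20], "delta_rot": [0, 0, 0]},
    {"grip": 65, "translation": [0, 0, -60], "delta_rot": [0, 0, 0]},
    {"grip": 80, "translation": [0, 0, -100], "delta_rot": [0, 0, 0]},
    {"grip": 85, "translation": [0, 0, -130], "delta_rot": [0, 0, 0]},
    {"grip": 85, "translation": [0, 0, -130], "delta_rot": [0, 0, 0]},
    {"grip": 85, "translation": [0, 0, -130], "delta_rot": [0, 0, 0]}
  ]
}}

```text
t: 11.9
tool_pos: [0.6384, 0.2923, 0.3182]
tool_rot: [-3.14, 0.002, 2.958]
ft_force: [-0.1, 0.4, -0.9]
grip_width: 0.996
finger_force: 0.0
```

```bash
python3 - <<'E'
from look import *
grab('wrist','w6')
for r in rects('w6','red',.048): print('r',r)
E
python3 go.py 435,245,130,-.05
```

```text
r [4798.581, 627.042, 294.346, 626.842, 294.343, 85.427, 57.726, -0.179, 256.767, 173.502]
r [74.232, 538.129, 167.246, 538.151, 167.207, 12.11, 7.523, 1.521, 90.032, 103.946]
t 11.95 p [638.1 292.3 317.1] yaw 2.958 j [-0.81  0.58  0.41  1.63 -0.26  0.99  1.08] grip 0.994 F 0.0 [-0.1  0.3 -0.5]
435,245,130,-.05 [191.  -83.5  32.3] [-0.003  0.    -0.134]
```

View pics/w6.png

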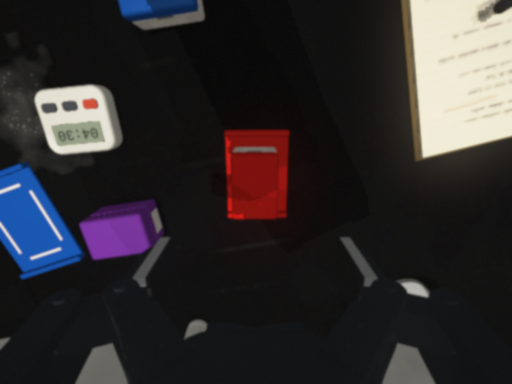

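Red lies squarely on its plate at (257,175). Now to the blue box.

{"op": "servo_tool", "data": {
  "motion": [
    {"grip": 85, "translation": [45, -20, 0], "delta_rot": [0, 0, -0.03]},
    {"grip": 85, "translation": [90, -40, 0], "delta_rot": [0, 0, -0.06]},
    {"grip": 85, "translation": [135, -60, 0], "delta_rot": [0, 0, -0.09]},
    {"grip": 85, "translation": [175, -76, 15], "delta_rot": [0, 0, -0.12]},
    {"grip": 85, "translation": [191, -84, 32], "delta_rot": [0, 0, -0.134]},
    {"grip": 85, "translation": [191, -84, 32], "delta_rot": [0, 0, -0.134]},
    {"grip": 85, "translation": [191, -84, 32], "delta_rot": [0, 0, -0.134]},
    {"grip": 85, "translation": [191, -84, 32], "delta_rot": [0, 0, -0.134]}
  ]
}}

```text
t: 12.75
tool_pos: [0.4361, 0.2448, 0.2858]
tool_rot: [-3.138, 0.001, 3.091]
ft_force: [0.0, -0.7, 1.0]
grip_width: 0.996
finger_force: 0.0
```

```bash
python3 - <<'E'
from look import *
grab('wrist','w7')
for r in rects('w7','blue',.044): print('b',r)
E
python3 go.py 435,245,25,-.05
```

```text
b [1793.174, 609.578, 69.343, 614.967, 74.43, 59.405, 56.366, 1.525, 103.497, 368.317]
b [5454.37, 434.404, 244.685, 434.881, 244.818, 92.953, 60.71, -0.048, 257.262, 194.22]
t 12.80 p [436.2 244.7 285.9] yaw 3.091 j [-0.97  0.31  0.39  2.12 -0.17  0.74  1.05] grip 0.995 F 0.0 [ 0.4 -0.1 -0.6]
435,245,25,-.05 [  1.3   0.5 105.9] [-0.003  0.001 -0.001]
```

View pics/w7.png

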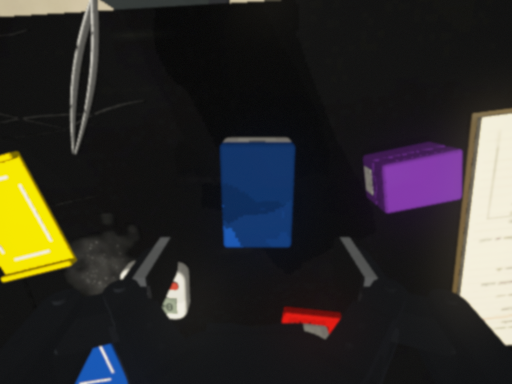

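Blue is centred at (257,194) and square in the fingers.

{"op": "servo_tool", "data": {
  "motion": [
    {"grip": 85, "translation": [1.5, 0, 40], "delta_rot": [-0.003, 0, -0.002]},
    {"grip": 85, "translation": [1.5, 0, 75], "delta_rot": [-0.003, 0, -0.002]},
    {"grip": 85, "translation": [1.5, 0, 97], "delta_rot": [-0.003, 0, -0.002]},
    {"grip": 85, "translation": [1.5, 0, 104], "delta_rot": [-0.003, 0, -0.002]},
    {"grip": 85, "translation": [1.5, 0, 104], "delta_rot": [-0.003, 0, -0.002]},
    {"grip": 50, "translation": [1.5, 0, 104], "delta_rot": [-0.003, 0, -0.002]},
    {"grip": 50, "translation": [1.5, 0, 104], "delta_rot": [-0.003, 0, -0.002]},
    {"grip": 50, "translation": [1.5, 0, 104], "delta_rot": [-0.003, 0, -0.002]},
    {"grip": 50, "translation": [1.5, 0, 104], "delta_rot": [-0.003, 0, -0.002]},
    {"grip": 50, "translation": [1.5, 0, 104], "delta_rot": [-0.003, 0, -0.002]}
  ]
}}

```text
t: 13.8
tool_pos: [0.4343, 0.2446, 0.1831]
tool_rot: [3.14, 0.002, 3.094]
ft_force: [0.4, -1.1, 5.9]
grip_width: 0.698
finger_force: 42.6
```

```bash
python3 go.py 435,245,130,-.05 646,19.8,130,.153
```

```text
t 13.80 p [434.3 244.6 183.1] yaw 3.094 j [-0.89  0.49  0.3   2.17 -0.29  0.51  1.15] grip 0.698 F 42.6 [ 0.4 -1.1  5.9]
435,245,130,-.05 [  -0.9    0.6 -101.9] [0.001 0.002 0.002]
646,19.8,130,.153 [-222.4 -214.2 -101.7] [ 0.001  0.002 -0.201]
```

{"op": "servo_tool", "data": {
  "motion": [
    {"grip": 50, "translation": [0, 0, -40], "delta_rot": [0, 0, 0]},
    {"grip": 50, "translation": [0, 0, -80], "delta_rot": [0, 0, 0]},
    {"grip": 50, "translation": [-33, -32, -102], "delta_rot": [0, 0, -0.03]},
    {"grip": 50, "translation": [-66, -64, -102], "delta_rot": [0, 0, -0.06]},
    {"grip": 50, "translation": [-99, -96, -102], "delta_rot": [0, 0, -0.09]},
    {"grip": 50, "translation": [-132, -128, -102], "delta_rot": [0, 0, -0.12]},
    {"grip": 50, "translation": [-165, -160, -102], "delta_rot": [0, 0, -0.15]},
    {"grip": 50, "translation": [-190, -184, -102], "delta_rot": [0, 0, -0.18]},
    {"grip": 50, "translation": [-200, -194, -102], "delta_rot": [0, 0, -0.2]},
    {"grip": 50, "translation": [-200, -194, -102], "delta_rot": [0, 0, -0.2]},
    {"grip": 50, "translation": [-200, -194, -102], "delta_rot": [0, 0, -0.2]},
    {"grip": 50, "translation": [-200, -194, -102], "delta_rot": [0, 0, -0.2]}
  ]
}}

```text
t: 15.0
tool_pos: [0.6236, 0.042, 0.2842]
tool_rot: [3.141, 0.001, -2.989]
ft_force: [0.0, -0.1, -1.6]
grip_width: 0.695
finger_force: 45.4
```

```bash
python3 - <<'E'
from look import *
grab('wrist','w8')
for r in rects('w8','blue',.006): print('b6',r)
E
python3 go.py 646,19.8,37,.153
```

```text
b6 [25709.641, 688.801, 51.131, 694.819, 49.937, 223.808, 136.451, 0.156, 246.699, 223.452]
b6 [4125.888, 550.194, -144.305, 550.191, -144.54, 81.898, 54.167, -1.545, 50.316, 71.426]
t 15.05 p [623.7  42.1 284.2] yaw -2.988 j [-0.46  0.5   0.38  1.84 -0.24  0.85  1.76] grip 0.696 F 45.4 [ 0.4  0.7 -1.7]
646,19.8,37,.153 [-18.6 -25.5  92.2] [0.    0.001 0.   ]
```

View pics/w8.png

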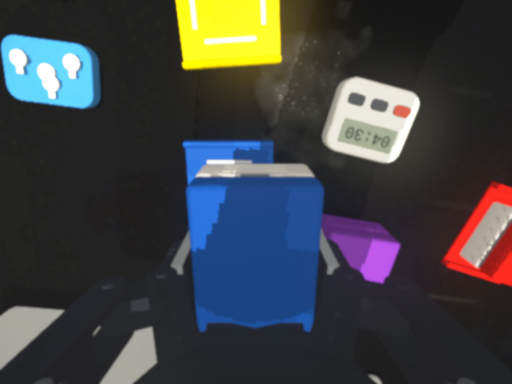

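The blue box is held square. Its plate is just behind it at (229,165), and the purple block and timer are clear.

{"op": "servo_tool", "data": {
  "motion": [
    {"grip": 50, "translation": [-19, -25, 0], "delta_rot": [0, 0, 0]},
    {"grip": 50, "translation": [-19, -25, 0], "delta_rot": [0, 0, 0]},
    {"grip": 50, "translation": [-19, -25, 35], "delta_rot": [0, 0, 0]},
    {"grip": 50, "translation": [-19, -25, 65], "delta_rot": [0, 0, 0]},
    {"grip": 50, "translation": [-19, -25, 82], "delta_rot": [0, 0, 0]},
    {"grip": 50, "translation": [-19, -25, 88], "delta_rot": [0, 0, 0]},
    {"grip": 50, "translation": [-19, -25, 91], "delta_rot": [0, 0, 0]},
    {"grip": 50, "translation": [-19, -25, 91], "delta_rot": [0, 0, 0]},
    {"grip": 50, "translation": [-19, -25, 91], "delta_rot": [0, 0, 0]}
  ]
}}

```text
t: 15.95
tool_pos: [0.6473, 0.0191, 0.1941]
tool_rot: [-3.141, 0.002, -2.99]
ft_force: [-0.4, -0.0, -2.0]
grip_width: 0.696
finger_force: 45.4
```

```bash
python3 go.py 646,19.8,32,.153
```

```text
t 15.95 p [647.3  19.1 194.1] yaw -2.990 j [-0.37  0.65  0.33  1.83 -0.3   0.71  1.85] grip 0.696 F 45.4 [-0.4 -0.  -2. ]
646,19.8,32,.153 [1.2 0.8 7.1] [-0.     0.002 -0.001]
```

{"op": "servo_tool", "data": {
  "motion": [
    {"grip": 50, "translation": [1, 1, 3], "delta_rot": [0, 0, 0]},
    {"grip": 50, "translation": [1, 1, 5], "delta_rot": [0, 0, 0]},
    {"grip": 50, "translation": [1, 1, 6], "delta_rot": [0, 0, 0]},
    {"grip": 50, "translation": [1, 1, 6.6], "delta_rot": [0, 0, 0]},
    {"grip": 50, "translation": [1, 1, 6.6], "delta_rot": [0, 0, 0]},
    {"grip": 50, "translation": [1, 1, 6.6], "delta_rot": [0, 0, 0]}
  ]
}}

```text
t: 16.55
tool_pos: [0.6456, 0.02, 0.1871]
tool_rot: [3.141, 0.0, -2.989]
ft_force: [-6.5, 0.8, 12.2]
grip_width: 0.693
finger_force: 47.2
```

```bash
python3 go.py 646,19.8,32,.153
```

```text
t 16.55 p [645.6  20.  187.1] yaw -2.989 j [-0.37  0.66  0.33  1.83 -0.31  0.7   1.85] grip 0.693 F 47.2 [-6.5  0.8 12.2]
646,19.8,32,.153 [-0.4 -0.2  0.1] [ 0.     0.    -0.001]
```

Touched down. Open modestly and lift.

{"op": "servo_tool", "data": {
  "motion": [
    {"grip": 65, "translation": [0, 0, 0], "delta_rot": [0, 0, 0]},
    {"grip": 76, "translation": [0, 0, 0], "delta_rot": [0, 0, 0]},
    {"grip": 76, "translation": [0, 0, 0], "delta_rot": [0, 0, 0]},
    {"grip": 76, "translation": [0, 0, 0], "delta_rot": [0, 0, 0]},
    {"grip": 76, "translation": [0, 0, -20], "delta_rot": [0, 0, 0]},
    {"grip": 76, "translation": [0, 0, -60], "delta_rot": [0, 0, 0]},
    {"grip": 80, "translation": [0, 0, -100], "delta_rot": [0, 0, 0]},
    {"grip": 85, "translation": [0, 0, -120], "delta_rot": [0, 0, 0]},
    {"grip": 85, "translation": [0, 0, -120], "delta_rot": [0, 0, 0]},
    {"grip": 85, "translation": [0, 0, -120], "delta_rot": [0, 0, 0]}
  ]
}}

```text
t: 17.55
tool_pos: [0.6456, 0.02, 0.3064]
tool_rot: [-3.142, 0.001, -2.989]
ft_force: [0.3, 0.4, -0.2]
grip_width: 0.995
finger_force: 0.0
```

```bash
python3 - <<'E'
from look import *
grab('wrist','w9')
E
python3 go.py 649,-283.9,130,.123
```

```text
t 17.60 p [645.3  20.  305.7] yaw -2.989 j [-0.42  0.5   0.39  1.78 -0.24  0.91  1.8 ] grip 0.991 F 0.0 [-0.3 -0.8  0.2]
649,-283.9,130,.123 [  42.5 -301.    20.7] [-0.    -0.     0.029]
```

View pics/w9.png

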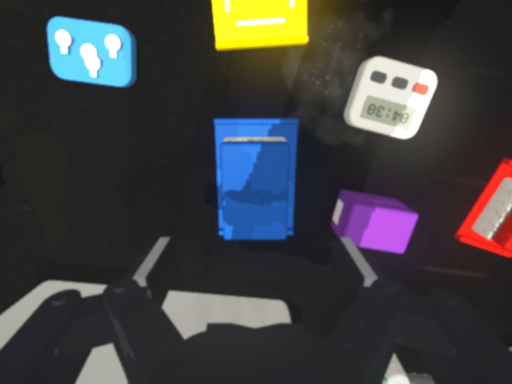

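Blue sits squarely on its plate at (256,180). Next, yellow.

{"op": "servo_tool", "data": {
  "motion": [
    {"grip": 85, "translation": [7, -48, 0], "delta_rot": [0, 0, 0.01]},
    {"grip": 85, "translation": [14, -96, 0], "delta_rot": [0, 0, 0.02]},
    {"grip": 85, "translation": [20, -145, 0], "delta_rot": [0, 0, 0.03]},
    {"grip": 85, "translation": [27, -194, 0], "delta_rot": [0, 0, 0.03]},
    {"grip": 85, "translation": [34, -242, 5], "delta_rot": [0, 0, 0.03]},
    {"grip": 85, "translation": [40, -280, 12], "delta_rot": [0, 0, 0.03]},
    {"grip": 85, "translation": [42, -301, 21], "delta_rot": [0, 0, 0.03]},
    {"grip": 85, "translation": [42, -301, 21], "delta_rot": [0, 0, 0.03]},
    {"grip": 85, "translation": [42, -301, 21], "delta_rot": [0, 0, 0.03]},
    {"grip": 85, "translation": [42, -301, 21], "delta_rot": [0, 0, 0.03]}
  ]
}}

```text
t: 18.6
tool_pos: [0.65, -0.2825, 0.2848]
tool_rot: [3.141, -0.0, -3.018]
ft_force: [0.5, 0.2, 0.5]
grip_width: 0.996
finger_force: 0.0
```

```bash
python3 - <<'E'
from look import *
grab('wrist','w10')
for r in rects('w10','yellow',.044): print('y',r)
E
python3 go.py 649,-283.9,27,.123
```

```text
y [7513.246, 640.342, -281.974, 642.929, -281.073, 114.452, 86.782, 0.124, 257.483, 178.262]
t 18.65 p [ 650.2 -282.4  285.2] yaw -3.018 j [ 0.04  0.63  0.41  1.64 -0.29  0.94  2.25] grip 0.997 F 0.0 [-0.2 -0.   0.7]
649,-283.9,27,.123 [  1.4  -1.4 103.2] [0.    0.    0.001]
```

View pics/w10.png

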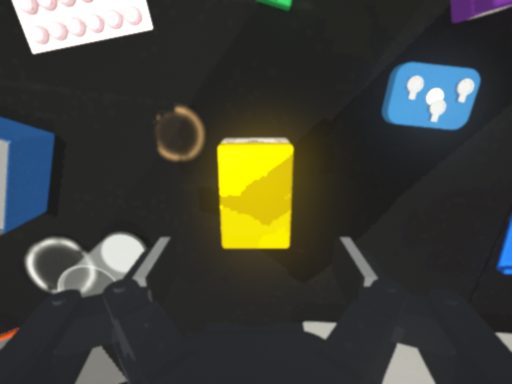

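The yellow box is centred at (256,195), aligned with the fingers. Grip.

{"op": "servo_tool", "data": {
  "motion": [
    {"grip": 85, "translation": [1.5, 0, 40], "delta_rot": [0, 0, 0]},
    {"grip": 85, "translation": [1.5, 0, 75], "delta_rot": [0, 0, 0]},
    {"grip": 85, "translation": [1.5, 0, 95], "delta_rot": [0, 0, 0]},
    {"grip": 85, "translation": [1.5, 0, 102], "delta_rot": [0, 0, 0]},
    {"grip": 85, "translation": [1.5, 0, 102], "delta_rot": [0, 0, 0]},
    {"grip": 50, "translation": [1.5, 0, 102], "delta_rot": [0, 0, 0]},
    {"grip": 50, "translation": [1.5, 0, 102], "delta_rot": [0, 0, 0]},
    {"grip": 50, "translation": [1.5, 0, 102], "delta_rot": [0, 0, 0]},
    {"grip": 50, "translation": [1.5, 0, 102], "delta_rot": [0, 0, 0]},
    {"grip": 50, "translation": [1.5, 0, 102], "delta_rot": [0, 0, 0]}
  ]
}}

```text
t: 19.65
tool_pos: [0.6489, -0.2842, 0.1851]
tool_rot: [-3.141, 0.003, -3.019]
ft_force: [-0.5, 2.5, 7.7]
grip_width: 0.697
finger_force: 44.1
```

```bash
python3 go.py 649,-283.9,130,.123 461,-7.6,130,.213
```

```text
t 19.65 p [ 648.9 -284.2  185.1] yaw -3.019 j [ 0.08  0.74  0.36  1.68 -0.35  0.78  2.29] grip 0.697 F 44.1 [-0.5  2.5  7.7]
649,-283.9,130,.123 [ -0.4   0.2 -99.9] [-0.001  0.003 -0.001]
461,-7.6,130,.213 [ 152.5  297.4 -100.5] [-0.001  0.003 -0.091]
```

{"op": "servo_tool", "data": {
  "motion": [
    {"grip": 50, "translation": [0, 0, -40], "delta_rot": [0, 0.003, 0]},
    {"grip": 50, "translation": [0, 0, -80], "delta_rot": [0, 0.003, 0]},
    {"grip": 50, "translation": [22, 42, -100], "delta_rot": [0, 0.003, -0.01]},
    {"grip": 50, "translation": [44, 86, -100], "delta_rot": [0, 0.003, -0.03]},
    {"grip": 50, "translation": [66, 129, -100], "delta_rot": [0, 0.003, -0.05]},
    {"grip": 50, "translation": [88, 172, -100], "delta_rot": [0, 0.003, -0.07]},
    {"grip": 50, "translation": [110, 215, -100], "delta_rot": [0, 0.003, -0.09]},
    {"grip": 50, "translation": [132, 258, -100], "delta_rot": [0, 0.003, -0.09]},
    {"grip": 50, "translation": [146, 285, -100], "delta_rot": [0, 0.003, -0.09]},
    {"grip": 50, "translation": [152, 297, -100], "delta_rot": [0, 0.003, -0.09]},
    {"grip": 50, "translation": [152, 297, -100], "delta_rot": [0, 0.003, -0.09]},
    {"grip": 50, "translation": [152, 297, -100], "delta_rot": [0, 0.003, -0.09]}
  ]
}}

```text
t: 20.85
tool_pos: [0.4616, -0.008, 0.2839]
tool_rot: [-3.142, -0.001, -2.929]
ft_force: [0.2, -0.6, -1.6]
grip_width: 0.688
finger_force: 44.9
```

{"op": "servo_tool", "data": {
  "motion": [
    {"grip": 50, "translation": [0, 0, 0], "delta_rot": [0, 0, 0]},
    {"grip": 50, "translation": [0, 0, 0], "delta_rot": [0, 0, 0]}
  ]
}}

```text
t: 21.05
tool_pos: [0.4616, -0.0087, 0.2833]
tool_rot: [-3.141, -0.002, -2.931]
ft_force: [0.4, 0.3, -1.3]
grip_width: 0.692
finger_force: 44.9
```

```bash
python3 go.py 461,-7.6,39,.213 461,-7.6,34,.213
```

```text
t 21.05 p [461.6  -8.7 283.3] yaw -2.931 j [-0.47  0.26  0.4   2.2  -0.15  0.71  1.81] grip 0.692 F 44.9 [ 0.4  0.3 -1.3]
461,-7.6,39,.213 [ 0.2  1.2 89.3] [-0.    -0.002 -0.002]
461,-7.6,34,.213 [ 0.1  1.2 94.3] [-0.    -0.002 -0.002]
```

{"op": "servo_tool", "data": {
  "motion": [
    {"grip": 50, "translation": [0, 1, 35], "delta_rot": [0, -0.002, 0]},
    {"grip": 50, "translation": [0, 1, 65], "delta_rot": [0, -0.002, 0]},
    {"grip": 50, "translation": [0, 1, 80], "delta_rot": [0, -0.002, 0]},
    {"grip": 50, "translation": [0, 1, 87], "delta_rot": [0, -0.002, 0]},
    {"grip": 50, "translation": [0, 1, 90], "delta_rot": [0, -0.002, 0]},
    {"grip": 50, "translation": [0, 1, 92], "delta_rot": [0, -0.002, 0]},
    {"grip": 50, "translation": [0, 1, 93], "delta_rot": [0, -0.002, 0]},
    {"grip": 50, "translation": [0, 1, 94], "delta_rot": [0, -0.002, 0]},
    {"grip": 50, "translation": [0, 1, 94], "delta_rot": [0, -0.002, 0]}
  ]
}}

```text
t: 21.95
tool_pos: [0.4609, -0.0069, 0.1896]
tool_rot: [-3.142, 0.0, -2.929]
ft_force: [0.6, -0.3, -2.2]
grip_width: 0.7
finger_force: 44.8
```

```bash
python3 go.py 461,-7.6,34,.213
```

```text
t 21.95 p [460.9  -6.9 189.6] yaw -2.929 j [-0.39  0.44  0.31  2.25 -0.28  0.49  1.93] grip 0.700 F 44.8 [ 0.6 -0.3 -2.2]
461,-7.6,34,.213 [ 0.1 -0.8  0.6] [-0.     0.    -0.001]
```

Not touching yet; lower a little more.

{"op": "servo_tool", "data": {
  "motion": [
    {"grip": 50, "translation": [0, -0.5, 0.7], "delta_rot": [0, 0, 0]},
    {"grip": 50, "translation": [0, -0.5, 1.4], "delta_rot": [0, 0, 0]},
    {"grip": 50, "translation": [0, -0.5, 1.4], "delta_rot": [0, 0, 0]},
    {"grip": 50, "translation": [0, -0.5, 1.4], "delta_rot": [0, 0, 0]}
  ]
}}

```text
t: 22.35
tool_pos: [0.461, -0.0073, 0.1889]
tool_rot: [3.141, 0.0, -2.929]
ft_force: [-9.6, 1.9, 32.8]
grip_width: 0.694
finger_force: 49.1
```

{"op": "servo_tool", "data": {
  "motion": [
    {"grip": 50, "translation": [0, 0, -0.7], "delta_rot": [0, 0, 0]},
    {"grip": 65, "translation": [0, 0, -0.7], "delta_rot": [0, 0, 0]},
    {"grip": 76, "translation": [0, 0, -0.7], "delta_rot": [0, 0, 0]},
    {"grip": 76, "translation": [0, 0, -0.7], "delta_rot": [0, 0, 0]},
    {"grip": 76, "translation": [0, 0, -0.7], "delta_rot": [0, 0, 0]},
    {"grip": 76, "translation": [0, 0, -20], "delta_rot": [0, 0, 0]},
    {"grip": 76, "translation": [0, 0, -60], "delta_rot": [0, 0, 0]},
    {"grip": 80, "translation": [0, 0, -100], "delta_rot": [0, 0, 0]},
    {"grip": 85, "translation": [0, 0, -140], "delta_rot": [0, 0, 0]},
    {"grip": 85, "translation": [0, 0, -180], "delta_rot": [0, 0, 0]},
    {"grip": 85, "translation": [0, 0, -180], "delta_rot": [0, 0, 0]},
    {"grip": 85, "translation": [0, 0, -180], "delta_rot": [0, 0, 0]}
  ]
}}

```text
t: 23.55
tool_pos: [0.461, -0.0073, 0.3684]
tool_rot: [3.141, 0.001, -2.929]
ft_force: [-0.3, -0.4, -0.7]
grip_width: 0.995
finger_force: 0.0
```

{"op": "servo_tool", "data": {
  "motion": [
    {"grip": 85, "translation": [0, -50, 0], "delta_rot": [0, 0, 0]},
    {"grip": 85, "translation": [0, -100, 0], "delta_rot": [0, 0, 0]},
    {"grip": 85, "translation": [0, -150, 0], "delta_rot": [0, 0, 0]},
    {"grip": 85, "translation": [0, -200, 0], "delta_rot": [0, 0, 0]},
    {"grip": 85, "translation": [0, -200, 0], "delta_rot": [0, 0, 0]},
    {"grip": 85, "translation": [0, -200, 0], "delta_rot": [0, 0, 0]},
    {"grip": 85, "translation": [0, -200, 0], "delta_rot": [0, 0, 0]},
    {"grip": 85, "translation": [0, -200, 0], "delta_rot": [0, 0, 0]}
  ]
}}

```text
t: 24.35
tool_pos: [0.5031, -0.2016, 0.3673]
tool_rot: [3.141, -0.001, -2.928]
ft_force: [0.3, -1.1, 0.6]
grip_width: 0.99
finger_force: 0.0
```

```bash
python3 go.py; python3 - <<'E'
from look import *
a=grab('scene','s11')[0]; b=grab('wrist','w11')[0]
cv2.imwrite('pics/f11.png',cv2.resize(a[120:330,100:420,::-1],None,fx=2.5,fy=2.5,interpolation=cv2.INTER_CUBIC))
E
```

```text
t 24.35 p [ 503.1 -201.6  367.3] yaw -2.928 j [-0.22  0.28  0.57  1.97 -0.18  0.95  2.23] grip 0.990 F 0.0 [ 0.3 -1.1  0.6]
```

View pics/f11.png

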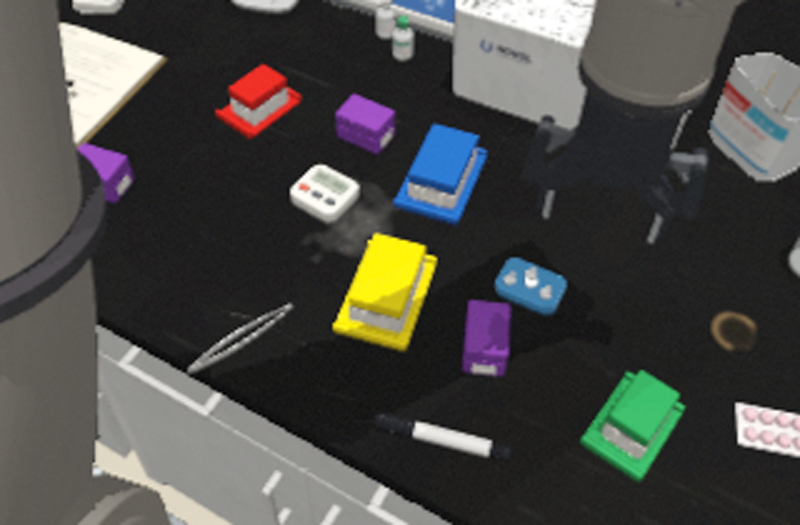

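View pics/w11.png

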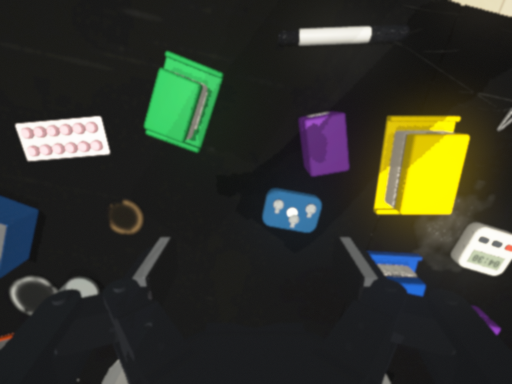

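All four boxes stand flat and square on their plates: red (258,98), blue (442,172), yellow (386,290) and green (635,423) in the scene crop. The timer and float are where they were, and the gripper is clear. Handing in.

```bash
python3 -c "
from rig import order
print(order.close_job())"
```

```text
the job is handed in; nothing more can be done
None
```

All four boxes are on the dock plates of their own lid colours, flat and squared up in the last camera views, with the timer and float left where they lay; the job was handed in at about 24 s of the 128 s allowed, and no verdict came back.

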